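Close the bench gauge on the heat sink until its ratchet slips

ROBOT

A 6-joint arm with a two-finger parallel gripper is mounted at the origin on a cart in front of the work surface, level with it; the furniture and walls round the work are solid. World frame = base frame: x ahead of the robot, y to its left, z up, the work surface at z = 0. Lengths are in m, angles in degrees, forces in N, time in s.
With the tool pointing down it reaches from about 0.35 to 0.875 m from the base axis. Payload 4.2 kg.
Tool frame: the origin (TCP) lies between the finger pads; the fingertips stand 8 mm ahead of it and the grasp point (between the pads) lies 11 mm behind it; z points along the fingers, y is the line along which they close (so a half turn about z gives the same grasp; the last joint's range is limited). The gripper opens to 87 mm and grips with 3 to 60 N. Pads are 19 mm wide; open, the fingers measure 117 mm over their backs; the gripper's body (75 mm by 190 mm) begins 51 mm behind the grasp point.
Start: joints at [-58.866, 22.042, 0.453, 0, -68.411, -14.817], TCP at [0.176, -0.6, 0.231] pointing down, gripper open.
Joint ranges: [-179.83, 179.83], [-69.29, 118.12], [-61.27, 80.66], [-181.25, 117.63], [-171.15, -9.14], [-177.46, 177.46]. Speed limits (degrees/s): [159.86, 159.86, 180, 180, 180, 180].

INTERFACE

Orientations are given as a 3x3 rotation matrix whose columns are the frame's x, y, z axes.
In Python, from station import sense, capture, camera_model, finish_job, find_in gives the robot as it stands. The module is installed in compiled form; this text tells all that it offers.
- The arm moves only by the tool arm_command, never from a script. Its argument "motion" is a list of rows, each a list of 7 numbers: the finger opening in mm, from 0 to 87, then the shift along the tool's x, y, z in mm, then the turn, a rotation vector about the tool's x, y, z in rad. In form: [[jaw, dx, dy, dz, rx, ry, rz], ...]. A call has 1 to 8 rows; each row shifts and turns the commanded pose from where the row before left it, along the tool's axes as they then stand; what a row does not reach is not made up. A row lasts 1/10 s, in which the tool goes at most 50 mm and 8.59 degrees, less where a joint would pass 70% of its speed; a pose out of reach is approached as far as the arm can. A call with a gripper value outside its range is refused whole. The fingers move at their own pace and stop on an object; the grip force is fixed at half the most. Time passes only in rows, so rows that do not move let the fingers close. It gives the time, the measured TCP pose, the force, the opening and the grip force at its end, in the units of the state.
- sense(): the state, without advancing time (a new reading comes with each control period).
- capture(name): name is "scene" or "top"; returns the picture (384x512x3 uint8, red, green, blue); there is no depth.
- camera_model(name): a dict with "fx", "fy", "cx", "cy" (pixels), "R" (3x3) and "t" (3): a world point X has camera coordinates R X + t. Camera axes: x right, y down, z forward; pixel columns grow to the right and rows downward; lengths in m; the calibration is good to about 2 mm. A picture is of the moment at which its call begins. camera_model takes no time and is no camera call.
- finish_job(): hands the job in; it is judged then, once.
Trained networks look in the newest picture that a camera, given by its name, has taken for a name from the list of things; names that differ only in an ending like _2 or _b are one class to them, and where a whole thing is asked for, a point or a joint stands for the part that bears it (a point fixed in the world has none). Each returns a list of dicts, best first, with "p" (0 to 1); they miss things now and then, are a little off and sometimes report something else, mostly with a low value. They report only what shows in the picture. A call takes as long as a camera call. They do not tell look-alikes from the thing itself.
- find_in(target, camera): "location" ([row, column] in pixels, amid what is visible of it).
The state is a dict: "time_s": time; "joints": joint angles; "joint_velocities": joint speeds; "effort": joint torques, N m; "tcp_pos": TCP position; "ee_rot": TCP orientation; "wrist_force": force on the tool from outside, world axes, zero at the start; "moment": the same for the moment, N m; "gripper_width": opening from 0.0 (shut) to 1.0 (fully open); "gripper_force": force on a finger pad.
Only numpy, scipy, OpenCV 4.12 (cv2) and the standard library are available. Lean on these libraries where they do the work, as an engineer would, in place of code of your own. Each camera call takes 0.05 s, during which the arm holds its last target. There are 200 camera calls.

TASK

Two bench thickness gauges stand on the desk, one with a finned heat sink on its anvil, the other with a small relay. Turn the knurled ratchet knob on top of the gauge that holds the heat sink clockwise, seen from above, until the screw is down on the heat sink and the ratchet clearly slips, then let go and leave the heat sink clamped. Leave the other gauge's knob alone.

Things in the scene. Friction and masses are not known exactly. Their poses are not given: they have to be found in the camera images.
- sink_gauge: grey C-frame gauge holding the heat sink, fixed; base 130x72 mm, anvil top 30 mm up, arm top 90 mm up. Origin on the desk on the vertical screw and knob axis; +x to its column, z up. Knob: upright knurled steel cylinder, diameter 26 mm, 104 to 136 mm above the origin, the gauge's topmost part (a sleeve 25 mm wide, 92 to 103 mm up, is below it). Grip at any yaw; it keeps its height.
- heat_sink: black finned heat sink, 30x40x19 mm, loose on its gauge's anvil, fins up; origin at the centre of its underside, z up. The screw's foot starts 1.6 to 3.6 mm above it and sinks 4 mm per rad of clockwise turn (turning back lifts it): 0.4 to 0.9 rad to touch, so about 1.3 rad in one grasp always makes it slip. (The other gauge holds a relay, a small plain block 12x29x16 mm.)
- sink_gauge_ratchet (a joint): slip of the knob against sleeve and screw on the gauge with the heat sink, rad: 0 at the start and while knob and screw turn together, growing while the knob is turned clockwise with the screw down on the part (slip torque about 0.08 N m, the screw stands still); from 0.15 on it has clearly slipped
- relay_gauge_thimble (a joint): angle of the sleeve under the knob of the other gauge, which has the same make and size but holds the relay, rad: 0 at the start, growing as its knob is turned clockwise; to stay within 0.25 of 0
Things that resemble listed ones, but are neither listed nor needed, are in the scene too. There is more than one size of the heat_sink; the one meant has the size given above.

How it is judged (in metres and radians):
At the end, for the whole second after the job is handed in: The ratchet of the gauge with the heat sink has slipped by more than 0.15 rad, the heat sink is left clamped between screw and anvil (more than 4 N), within 12 mm of the screw axis, and the other gauge's sleeve is within 0.25 rad of where it was (value of joint sink_gauge_ratchet above 0.15 rad and contact force between heat_sink and sink_gauge above 4 N and horizontal distance between heat_sink and sink_gauge below 0.012 m and value of joint relay_gauge_thimble between -0.25 and 0.25 rad); the robot touches nothing.
It fails at once if the other gauge's knob is turned (value of joint relay_gauge_thimble above 0.25 rad or value of joint relay_gauge_thimble below -0.25 rad).
It also fails if it takes over 29 s, if anything falls off the work surface, if the arm or the gripper's body presses on something with over 40 N, if the wrist force passes 120 N, or if a joint passes its speed limit or range.

## Working session

There is one attempt and no reset: what is moved stays moved. The work goes in short steps, Python scripts to look and compute and a tool call to move; the robot and the scene stay as the last step left them, time stands still between calls to the robot, and variables do not carry over. Pictures are saved under pics/ and viewed, at most 10 in all, crops included, and the job is handed in when it is done.

Besides the shell and the picture viewer there is one more tool, called after "Call:" as name([rows], argument=value, ...), one row to a line, values as JSON. arm_command: Moves the arm, as the interface text tells. Its arguments: {"type":"object","properties":{"motion":{"type":"array"}},"required":["motion"]}

```bash
mkdir -p pics; python3 - <<'E'
from station import *
import cv2, numpy as np
for c in ("scene","top"):
    im=capture(c); cv2.imwrite(f"pics/{c}0.png",im[:,:,::-1])
    m=camera_model(c); R=np.array(m["R"]);print(c,m["fx"],m["cx"],m["cy"],"cam",(-R.T@np.array(m["t"])).round(3),R.round(2).tolist())
    for n in("sink_gauge","heat_sink","sink_gauge_ratchet","relay_gauge_thimble"):
        print(n,[(np.round(d["location"]),round(d["p"],2)) for d in find_in(n,c)])
s=sense();print(s["time_s"],s["tcp_pos"],np.round(s["ee_rot"],3).tolist())
E
```

```text
scene 447.1030119076447 256.6179293803363 189.81906355182306 cam [-0.234 -0.485  0.398] [[0.56, -0.83, -0.02], [-0.32, -0.2, -0.93], [0.76, 0.53, -0.38]]
sink_gauge [(array([207., 309.]), 0.81)]
heat_sink [(array([244., 356.]), 0.57), (array([216., 304.]), 0.49)]
sink_gauge_ratchet [(array([169., 304.]), 0.69)]
relay_gauge_thimble [(array([152., 189.]), 0.79)]
top 396.9295235076466 260.65944140988006 188.39225161739404 cam [ 0.381 -0.019  0.915] [[-0.02, -1.0, -0.03], [-0.99, 0.03, -0.1], [0.1, 0.03, -0.99]]
sink_gauge [(array([186., 316.]), 0.97)]
heat_sink [(array([197., 369.]), 0.59), (array([199., 316.]), 0.57)]
sink_gauge_ratchet [(array([192., 326.]), 0.72)]
relay_gauge_thimble [(array([197., 184.]), 0.47)]
0.5 [ 0.17562685 -0.59978089  0.23051326] [[-0.96, -0.281, -0.0], [-0.281, 0.96, 0.0], [-0.0, 0.0, -1.0]]
```

View pics/scene0.png

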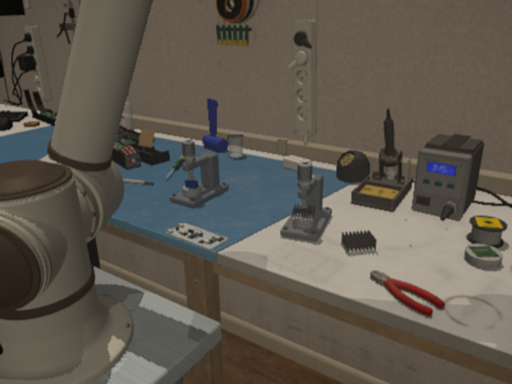

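View pics/top0.png

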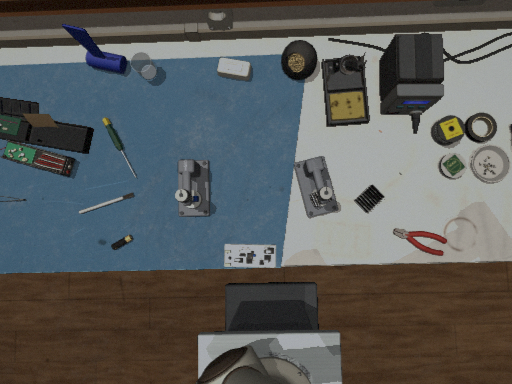

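The right-hand gauge holds the finned sink (scene knob about row 169, col 304; top view about row 193, col 326). The left one (top row 196, col 181) holds the relay. I'll refine the knob next.

```bash
cat > h.py <<'E'
import numpy as np
from station import camera_model
def ray(c,rc):
    m=camera_model(c);R=np.array(m["R"]);o=-R.T@np.array(m["t"])
    return o,R.T@np.array([(rc[1]-m["cx"])/m["fx"],(rc[0]-m["cy"])/m["fy"],1])
def atz(c,rc,z):
    o,d=ray(c,rc);return o+d*(z-o[2])/d[2]
def proj(c,X):
    m=camera_model(c);p=np.array(m["R"])@X+np.array(m["t"])
    return np.array([m["cy"]+m["fy"]*p[1]/p[2],m["cx"]+m["fx"]*p[0]/p[2]])
E
python3 - <<'E'
from h import *
import cv2
t=cv2.imread("pics/top0.png")[150:225,285:345];s=cv2.imread("pics/scene0.png")[150:250,270:345]
a=cv2.resize(t,None,fx=6,fy=6,interpolation=cv2.INTER_CUBIC);b=cv2.resize(s,None,fx=5,fy=5,interpolation=cv2.INTER_CUBIC)
h=max(a.shape[0],b.shape[0]);o=np.zeros((h,a.shape[1]+b.shape[1],3),np.uint8)
o[:a.shape[0],:a.shape[1]]=a;o[:b.shape[0],a.shape[1]:]=b;cv2.imwrite("pics/crop.png",o)
print(o.shape)
k=atz("top",(193,326),.136);print(k,proj("scene",k-[0,0,.016]),atz("top",(196,181),.136))
E
```

```text
(500, 735, 3)
[ 0.44776948 -0.12346687  0.136     ] [171.68432133 304.80796838] [0.44918996 0.16263954 0.136     ]
```

View pics/crop.png

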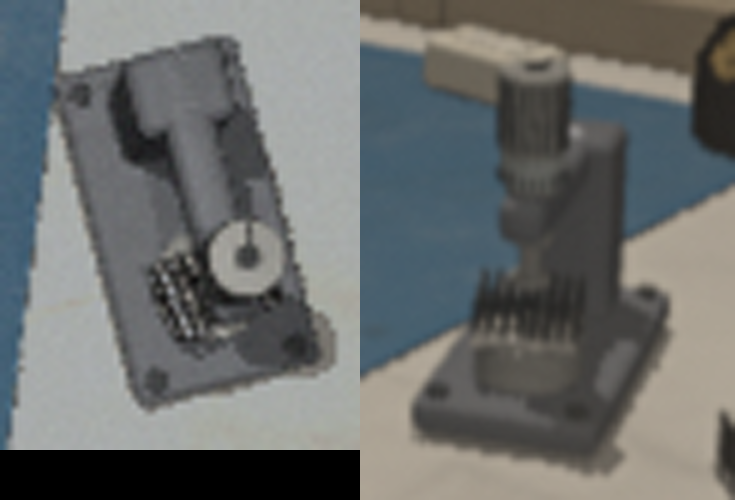

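The crop puts the knob disc at top (row 192.8, col 326.2) and the scene view agrees, so the knob is at about (0.448, -0.124). Moving there now.

Call:
arm_command([
  [87, -20, 19, 0, 0, 0, 0],
  [87, -33, 32, 0, 0, 0, 0],
  [87, -33, 32, 0, 0, 0, 0],
  [87, -33, 32, 0, 0, 0, 0],
  [87, -33, 32, 0, 0, 0, 0],
  [87, -33, 32, 0, 0, 0, 0],
  [87, -33, 32, 0, 0, 0, 0],
  [87, -33, 32, 0, 0, 0, 0],
])

```text
time_s: 1.3
tcp_pos: [0.3489, -0.2944, 0.231]
ee_rot: [[-0.96, -0.281, 0.001], [-0.281, 0.96, -0.0], [-0.001, -0.001, -1.0]]
wrist_force: [1.1, -1.3, 1.1]
gripper_width: 1.001
gripper_force: 0.0
```

```bash
python3 - <<'E'
from h import *
from station import sense
s=sense();R=np.array(s["ee_rot"]);p=np.array(s["tcp_pos"])
print(s["time_s"],p,np.round(s["joints"],1),R.round(3).tolist(),(R.T@(np.array([.448,-.124,.175])-p)*1000).round(1))
E
```

```text
1.3 [ 0.34886339 -0.29444073  0.2309551 ] [-19.7   5.3 -22.    0.  -62.6 -54. ] [[-0.96, -0.281, 0.001], [-0.281, 0.96, -0.0], [-0.001, -0.001, -1.0]] [-143.   135.8   56. ]
```

Call:
arm_command([
  [87, -34, 32, 14, 0, 0, 0],
  [87, -34, 32, 14, 0, 0, 0],
  [87, -34, 32, 14, 0, 0, 0],
  [87, -32, 32, 14, 0, 0, 0],
  [87, -9, 8, 0, 0, 0, 0],
  [87, 0, 0, 0, 0, 0, -0.14],
  [87, 0, 0, 0, 0, 0, -0.14],
  [87, 0, 0, 0, 0, 0, -0.14],
])

```text
time_s: 2.1
tcp_pos: [0.4474, -0.1254, 0.1749]
ee_rot: [[-0.758, -0.652, 0.0], [-0.652, 0.758, -0.0], [-0.0, -0.0, -1.0]]
wrist_force: [0.6, 0.1, -0.2]
gripper_width: 0.999
gripper_force: 0.0
```

Call:
arm_command([
  [87, 0, 0, 0, 0, 0, -0.14],
  [87, 0, 0, 0, 0, 0, -0.14],
  [87, 0, 0, 0, 0, 0, -0.14],
  [87, 0, 0, 0, 0, 0, 0],
  [87, 0, 0, 0, 0, 0, 0],
])

```text
time_s: 2.6
tcp_pos: [0.4472, -0.1256, 0.1748]
ee_rot: [[-0.434, -0.901, 0.0], [-0.901, 0.434, 0.0], [-0.0, -0.0, -1.0]]
wrist_force: [-0.4, -0.1, 0.2]
gripper_width: 1.002
gripper_force: 0.0
```

```bash
python3 - <<'E'
from h import *
from station import *
import cv2
s=sense();R=np.array(s["ee_rot"]);p=np.array(s["tcp_pos"])
print(s["time_s"],p,np.round(s["joints"],1),R.round(3).tolist(),(R.T@(np.array([.448,-.124,.116])-p)*1000).round(1))
im=capture("scene")[:,:,::-1]
cv2.imwrite("pics/s1.png",cv2.resize(im[60:260,200:420],None,fx=3,fy=3,interpolation=cv2.INTER_CUBIC))
print(proj("scene",p+[0,0,-.008]),proj("scene",np.array([.448,-.124,.12])))
E
```

```text
2.6 [ 0.44724477 -0.12560848  0.17482989] [  4.4   9.4 -26.    0.  -54.5 -30.2] [[-0.434, -0.901, 0.0], [-0.901, 0.434, 0.0], [-0.0, -0.0, -1.0]] [-1.8  0.  58.8]
[147.19736547 306.31210077] [171.69893457 305.12735188]
```

View pics/s1.png

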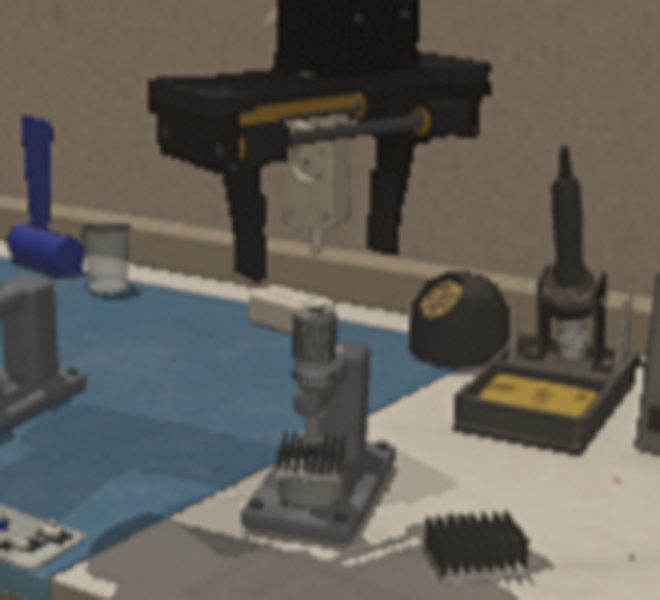

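The open jaws straddle the knob: tips at crop columns 250 and 383, knob at 315. I'll go down and close.

Call:
arm_command([
  [87, -2, 0, 20, 0, 0, 0],
  [87, 0, 0, 20, 0, 0, 0],
  [87, 0, 0, 18, 0, 0, 0],
  [87, 0, 0, 0, 0, 0, 0],
  [40, 0, 0, 0, 0, 0, 0],
  [20, 0, 0, 0, 0, 0, 0],
  [20, 0, 0, 0, 0, 0, 0],
  [20, 0, 0, 0, 0, 0, 0],
])

```text
time_s: 3.45
tcp_pos: [0.4486, -0.1236, 0.1173]
ee_rot: [[-0.431, -0.902, 0.002], [-0.902, 0.431, 0.0], [-0.001, -0.001, -1.0]]
wrist_force: [-0.1, 0.4, -0.9]
gripper_width: 0.726
gripper_force: 0.0
```

Call:
arm_command([
  [10, 0, 0, 0, 0, 0, 0],
  [10, 0, 0, 0, 0, 0, 0],
  [10, 0, 0, 0, 0, 0, 0],
  [10, 0, 0, 0, 0, 0, 0],
])

```text
time_s: 3.85
tcp_pos: [0.4481, -0.1235, 0.1166]
ee_rot: [[-0.431, -0.902, 0.0], [-0.902, 0.431, -0.0], [0.0, -0.0, -1.0]]
wrist_force: [0.0, 0.3, 1.0]
gripper_width: 0.357
gripper_force: 0.0
```

Call:
arm_command([
  [10, 0, 0, 0, 0, 0, 0],
  [10, 0, 0, 0, 0, 0, 0],
  [10, 0, 0, 0, 0, 0, 0],
  [10, 0, 0, 0, 0, 0, 0],
])

```text
time_s: 4.25
tcp_pos: [0.4491, -0.1239, 0.1167]
ee_rot: [[-0.431, -0.902, 0.002], [-0.902, 0.431, -0.001], [-0.0, -0.002, -1.0]]
wrist_force: [3.1, -2.5, -2.9]
gripper_width: 0.291
gripper_force: 30.0
```

Call:
arm_command([
  [10, 0, 0, 0, 0, 0, 0.1],
  [10, 0, 0, 0, 0, 0, 0.1],
  [10, 0, 0, 0, 0, 0, 0.1],
  [10, 0, 0, 0, 0, 0, 0.1],
  [10, 0, 0, 0, 0, 0, 0.1],
  [10, 0, 0, 0, 0, 0, 0.1],
  [10, 0, 0, 0, 0, 0, 0.1],
  [10, 0, 0, 0, 0, 0, 0.1],
])

```text
time_s: 5.05
tcp_pos: [0.4487, -0.1234, 0.1166]
ee_rot: [[-0.949, -0.316, 0.001], [-0.316, 0.949, 0.0], [-0.001, -0.0, -1.0]]
wrist_force: [2.1, -0.0, -1.4]
gripper_width: 0.292
gripper_force: 30.0
```

```bash
python3 - <<'E'
from station import *
s=sense();print(s["time_s"],s["joints"],s["moment"],s["wrist_force"])
E
```

```text
5.05 [ 4.70312539e+00  1.37648766e+01 -3.04494917e+01 -1.62481914e-02
 -4.57224024e+01 -7.62995291e+01] [-0.051964   -0.58081951  0.07606622] [ 2.10295563 -0.04986078 -1.41094031]
```

Call:
arm_command([
  [10, 0, 0, 0, 0, 0, 0.1],
  [10, 0, 0, 0, 0, 0, 0.1],
  [10, 0, 0, 0, 0, 0, 0.1],
  [10, 0, 0, 0, 0, 0, 0.1],
  [10, 0, 0, 0, 0, 0, 0.1],
  [10, 0, 0, 0, 0, 0, 0.1],
])

```text
time_s: 5.65
tcp_pos: [0.4487, -0.1229, 0.1166]
ee_rot: [[-0.961, 0.275, 0.001], [0.275, 0.961, 0.001], [-0.001, 0.001, -1.0]]
wrist_force: [3.0, 2.0, -0.6]
gripper_width: 0.291
gripper_force: 30.0
```

```bash
python3 - <<'E'
from station import *
s=sense();print(s["time_s"],s["joints"],s["moment"],s["wrist_force"],s["ee_rot"])
E
```

```text
5.65 [ 4.73890148e+00  1.37545890e+01 -3.04414916e+01 -7.71922030e-02
 -4.57217322e+01 -1.10676618e+02] [ 0.69782947 -0.59298945  0.04530373] [ 2.97159058  2.01026496 -0.5838931 ] [[-0.96130157  0.27549494  0.0013503 ]
 [ 0.27549643  0.96130149  0.00107983]
 [-0.00100055  0.00141004 -0.99999851]]
```

Call:
arm_command([
  [10, 0, 0, 0, 0, 0, 0.1],
  [10, 0, 0, 0, 0, 0, 0.1],
  [10, 0, 0, 0, 0, 0, 0.1],
  [10, 0, 0, 0, 0, 0, 0],
  [87, 0, 0, 0, 0, 0, 0],
  [87, 0, 0, 0, 0, 0, 0],
  [87, 0, 0, 0, 0, 0, 0],
  [87, 0, 0, 0, 0, 0, 0],
])

```text
time_s: 6.45
tcp_pos: [0.4476, -0.1238, 0.1164]
ee_rot: [[-0.839, 0.544, -0.001], [0.544, 0.839, -0.0], [0.001, -0.001, -1.0]]
wrist_force: [-0.2, -0.1, 0.3]
gripper_width: 0.568
gripper_force: 0.0
```

Call:
arm_command([
  [87, 0, 0, 0, 0, 0, 0],
  [87, 0, 0, 0, 0, 0, 0],
  [87, 0, 0, -10, 0, 0, 0],
  [87, 0, 0, -25, 0, 0, 0],
  [87, 0, 0, -30, 0, 0, 0],
  [87, 0, 0, -30, 0, 0, 0],
  [87, 0, 0, -20, 0, 0, 0],
  [87, 0, 0, 0, 0, 0, 0],
])

```text
time_s: 7.25
tcp_pos: [0.45, -0.1238, 0.2356]
ee_rot: [[-0.839, 0.543, 0.008], [0.544, 0.839, -0.0], [-0.007, 0.004, -1.0]]
wrist_force: [-0.2, 0.0, 0.2]
gripper_width: 0.997
gripper_force: 0.0
```

```bash
python3 - <<'E'
from station import *
import cv2
s=sense();print(s["time_s"],s["wrist_force"],s["joints"][5])
im=capture("scene")[:,:,::-1]
a=im[150:250,270:345];b=cv2.imread("pics/scene0.png")[150:250,270:345]
cv2.imwrite("pics/s2.png",cv2.resize(cv2.hconcat([b,a]),None,fx=5,fy=5,interpolation=cv2.INTER_CUBIC))
E
```

```text
7.25 [-0.16871824  0.03606419  0.18686219] -127.64412190135641
```

View pics/s2.png

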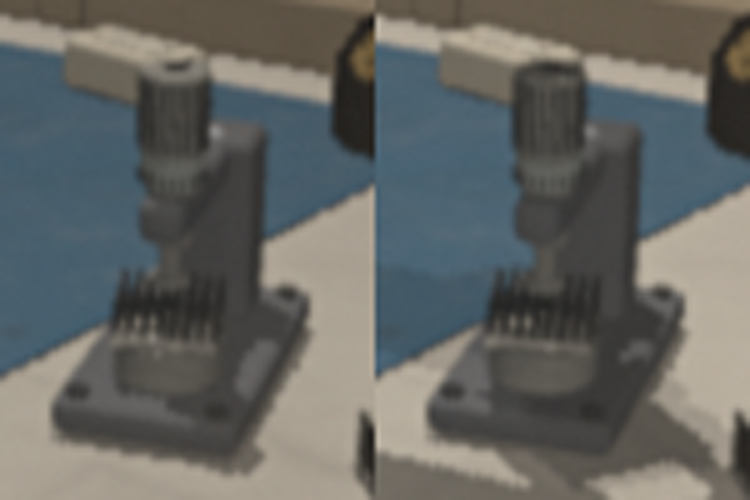

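The sink hasn't moved and the screw foot now sits down between its fins. The grip held at 30 N through 1.7 rad, well past the 0.9 + 0.15 rad needed, and the tool is clear.

```bash
python3 -c "
from station import *
print(finish_job())"
```

```text
the job is handed in; nothing more can be done
None
```

I turned the heat-sink gauge's knob about 1.7 rad clockwise, let go and handed the job in at about 7.3 s. That is past the 0.9 rad at most to touch plus 0.15 rad of slip; the pictures show the screw down on the sink, but slip and clamp force were not measured, and I never went near the relay gauge.

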